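# Close up the wheel drive after oiling

### The arm

A 7-joint arm with a two-finger parallel gripper is mounted at the origin on the work surface. World frame = base frame: x ahead of the robot, y to its left, z up, the work surface at z = 0. Lengths are in m, angles in rad, forces in N, time in s.
With the tool pointing down it reaches from about 0.425 to 0.95 m from the base axis. Payload 4.7 kg.
Tool frame: the origin (TCP) lies at the very end of the fingers, on their centre line; the grasp point (between the pads) lies 19 mm behind it; z points along the fingers, y is the line along which they close (so a half turn about z gives the same grasp; the last joint's range is limited). The gripper opens to 87 mm and grips with 3 to 60 N. Pads are 19 mm wide; open, the fingers measure 117 mm over their backs; the gripper's body (75 mm by 190 mm) begins 51 mm behind the grasp point.
Start: joints at [1.088, 0.469, -0.049, 1.532, 0.024, 1.141, -0.082], TCP at [0.296, -0.607, 0.223] pointing down, gripper open.
Joint ranges: [-2.59, 2.59], [-0.33, 1.99], [-1.39, 1.29], [0.1, 2.45], [-1.04, 4.18], [0.21, 1.99], [-2.66, 2.66]. Speed limits (rad/s): [2.57, 2.57, 3.14, 3.14, 3.14, 3.14, 3.14].

### API

Orientations are given as a unit quaternion [x, y, z, w].
In Python, from workcell import ctrl gives the robot as it stands.
- The arm moves only by the tool servo_tool, never from a script. Its argument "increments" is a list of rows, each an object of numbers: "wx", "wy", "wz": the turn, a rotation vector about the tool's x, y, z in rad; "tx", "ty", "tz": the shift along the tool's x, y, z in m; "jaw": the opening, from -1 (shut) to 1 (fully open). A call has 1 to 8 rows; each row shifts and turns the commanded pose from where the row before left it, along the tool's axes as they then stand; what a row does not reach is not made up. A row lasts 1/8 s, in which the tool goes at most 62.5 mm and 10.7 degrees, less where a joint would pass 70% of its speed; a pose out of reach is approached as far as the arm can. A call with a gripper value outside its range is refused whole. The fingers move at their own pace and stop on an object; "newtons" is the grip in N (left out, the last holds). Time passes only in rows, so rows that do not move let the fingers close. It gives the time, the measured TCP pose, the force, the opening and the grip force at its end, in the units of the state.
- ctrl.read_state(): the state, without advancing time (a new reading comes with each control period).
- ctrl.get_image(name): name is "side" or "top"; returns the picture (420x560x3 uint8, red, green, blue); there is no depth.
- ctrl.camera_params(name): a dict with "fov_y" (degrees; the focal length in pixels is half the picture's height over the tangent of half this angle, whatever the lens; pixels are square), "cx", "cy" (the principal point, pixels), "camera_from_world" (4x4, takes a point from world to camera coordinates). Camera axes: x right, y up, looking along -z (the intrinsics and any distortion apply to the point x, -y, -z); pixel columns grow to the right and rows downward; lengths in m; the calibration is good to about 2 mm. A picture is of the moment at which its call begins. camera_params takes no time and is no camera call.
- ctrl.sign_off(): hands the job in; it is judged then, once.
The state is a dict: "time": time; "joint_pos": joint angles; "dq": joint speeds; "tau": joint torques, N m; "ee_pos": TCP position; "ee_rot": TCP orientation; "contact_force": force on the tool from outside, world axes, zero at the start; "moment": the same for the moment, N m; "opening": finger opening in m; "finger_force": force on a finger pad.
Only numpy, scipy, OpenCV 4.12 (cv2) and the standard library are available. Lean on these libraries where they do the work, as an engineer would, in place of code of your own. Each camera call takes 0.05 s, during which the arm holds its last target. There are 200 camera calls.

### The job

Finish oiling the potter's wheel drive: first stand the fallen oil bottle upright on the cork coaster and let go of it. Then turn the brass quarter-turn fastener clockwise until its slot lines up with the two white marks on the blue cover, and after that press the cover down flush against its frame and keep it pressed: finish while still holding it down, with the slot lined up. Leave the other things on the table where they are.

Things in the scene. Friction and masses are not known exactly. Their poses are not given: they have to be found in the camera images.
- bottle: amber square oil bottle, paper label, round black cap, lying on a flat side at first. Body 44 x 44 x 80 mm, neck (22 mm across) to 86, cap (28 mm across) to 102 mm. Origin: centre of its underside; its z axis runs from base to cap (level while lying, up when upright). 0.11 to 0.22 kg.
- coaster: round cork coaster, fixed to the table, 120 mm diameter, 5 mm thick; origin at the centre of its underside, on the table.
- drive_box: white wheel-drive housing, fixed, 190 (x) x 320 (y) x 60 mm high, origin at the centre of its underside. On its top at y = +80 mm is a round aluminium wheel head (130 mm diameter, top 84 mm above the table); at y = -85 mm the blue access cover.
- cover (a joint): blue access cover, 150 (box x) x 130 (box y) x 6 mm, slides straight down: 0 = 8 mm proud of the frame on its springy gasket (top face 74 mm above the table), 0.008 m = flush (66 mm). Springs back if let go. About 4 N starts it, 11 N brings it fully down; a cross-bar on the fastener stops it after 1 mm unless the fastener is lined up.
- cover_top (a point): centre of the cover's top face, on the fastener's axis, level with the face; moves with the cover.
- fastener (a joint): brass quarter-turn wing fastener in the middle of the cover; vertical axis, value grows clockwise seen from above. 0 = slot along the box's y axis; 1.571 = slot in line with the two white marks on the cover (along the box's x). Starts at 0 to 0.6. Turns on past the marks (stop at 2.2); friction 0.04 N m, stays where left.
- fastener_grip (a point): grip point: on the fastener's axis, 25 mm above the cover's top face. The brass wing is 12 mm thick, 40 mm long along the black slot on its top, and stands 3 to 32 mm above the cover's top face, on a round foot 36 mm across, 3 mm high. Site axes: y along the slot, x across the wing, z up.
- teacup: bystander: red-brown open clay cup, 66 mm across the rim, 55 high; origin under its centre. Leave alone.
- tall_cup: bystander: white cup, 84 mm across the rim, 115 high; origin under its centre. Leave alone.
- teapot: bystander: dark brown clay teapot, 80 mm body, 115 over spout and handle, 78 high; origin under its centre. Leave alone.
- clay_brush: bystander: brush lying flat, handle along its -x; origin under its centre. Leave alone.
- scraper: bystander: flat scraper lying down, 180 long, handle along its -x; origin under its centre. Leave alone.
- slip_jar: bystander: brown jar with wooden lid, 60 mm diameter, 70 high; origin under its centre. Leave alone.
Things that resemble listed ones, but are neither listed nor needed, are in the scene too. Leave any turquoise look-alike of the bottle alone. Several things have the shape of the coaster; the one meant has the colours described above.

How it is judged:
On the way, in this order (a step that is already met when the one before it is completed fails the run):
1. the bottle stands upright on the coaster and is let go (angle between bottle's own z axis and vertical below 0.12 rad and horizontal distance between bottle and coaster below 0.032 m and z of bottle in the frame of coaster below 0.01 m and contact force between the fingers and bottle below 0.1 N and linear speed of bottle below 0.03 m/s), for 0.2 s.
2. the fastener's slot is lined up with the white marks (value of joint fastener between 1.421 and 1.721 rad), for 0.2 s.
At the end, for the whole second after the job is handed in: Bottle upright (0.12 rad) on the coaster, centred within 32 mm, at rest, not held; fastener slot within 0.15 rad of the marks; cover joint above 6.5 mm (8 is flush), the robot pushing on the cover or its fastener with over 4 N (all of step 1 and all of step 2 and value of joint cover above 0.0065 m and contact force between any of the fingers, the arm and cover above 4 N); the arm keeps its last pose, push and grip.
It fails at once if another loose thing on the table is moved by more than 30 mm (distance of any of teacup, tall_cup, teapot, clay_brush, scraper, slip_jar from where it was at the start of the episode above 0.03 m).
It also fails if it takes over 66 s, if anything falls off the work surface, if the arm or the gripper's body presses on something with over 40 N, if the wrist force passes 120 N, or if a joint passes its speed limit or range.

## Working session

There is one attempt and no reset: what is moved stays moved. The work goes in short steps, Python scripts to look and compute and a tool call to move; the robot and the scene stay as the last step left them, time stands still between calls to the robot, and variables do not carry over. Pictures are saved under pics/ and viewed, at most 10 in all, crops included, and the job is handed in when it is done.

Besides the shell and the picture viewer there is one more tool, called after "Request:" in YAML: its name, and indented under it one key for each argument. servo_tool: Moves the arm, as the interface text tells. Its arguments: {"type":"object","properties":{"increments":{"type":"array"},"newtons":{"type":"number"}},"required":["increments"]}

```bash
mkdir -p pics; ls
python3 - <<'E'
from workcell import ctrl
import cv2,numpy as np
np.set_printoptions(precision=4,suppress=True)
for n in("top","side"):
    cv2.imwrite(f"pics/{n}0.png",cv2.resize(ctrl.get_image(n)[:,:,::-1],(784,588),interpolation=cv2.INTER_CUBIC))
    print(n,ctrl.camera_params(n))
print(ctrl.read_state())
E
```

```text
pics
top {'fov_y': 52.163237823397075, 'cx': 275.22579623593856, 'cy': 207.11205360824485, 'camera_from_world': array([[-0.0093, -0.9998,  0.0157, -0.1395],
       [ 0.993 , -0.0074,  0.1181, -0.5396],
       [-0.118 ,  0.0167,  0.9929, -1.3447],
       [ 0.    ,  0.    ,  0.    ,  1.    ]])}
side {'fov_y': 48.71784588694538, 'cx': 282.2197284328525, 'cy': 212.39935969585778, 'camera_from_world': array([[-0.8386, -0.5445,  0.0168,  0.3881],
       [ 0.2966, -0.4304,  0.8525, -0.2913],
       [-0.4569,  0.7199,  0.5225, -0.9041],
       [ 0.    ,  0.    ,  0.    ,  1.    ]])}
{'time': 0.1, 'joint_pos': array([ 1.0881,  0.4694, -0.0486,  1.5336,  0.0241,  1.141 , -0.0823]), 'dq': array([-0.0001, -0.0014,  0.0013, -0.0014, -0.001 , -0.0002,  0.0003]), 'tau': array([  0.0005, -50.9172,  -0.0811, -23.6826,  -0.0615,   0.0345,
         0.    ]), 'ee_pos': array([ 0.2957, -0.6062,  0.2216]), 'ee_rot': array([ 0.9744,  0.225 , -0.0002, -0.0009]), 'contact_force': array([-0.4022,  0.9489,  0.6779]), 'moment': array([-0.0259, -0.0058, -0.0321]), 'finger_force': 0.0, 'opening': 0.08696628721223251}
```

View pics/top0.png

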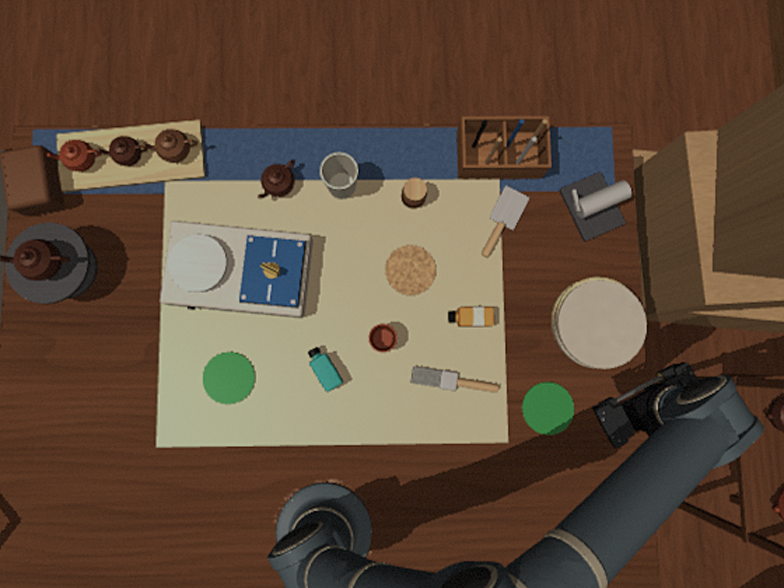

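View pics/side0.png

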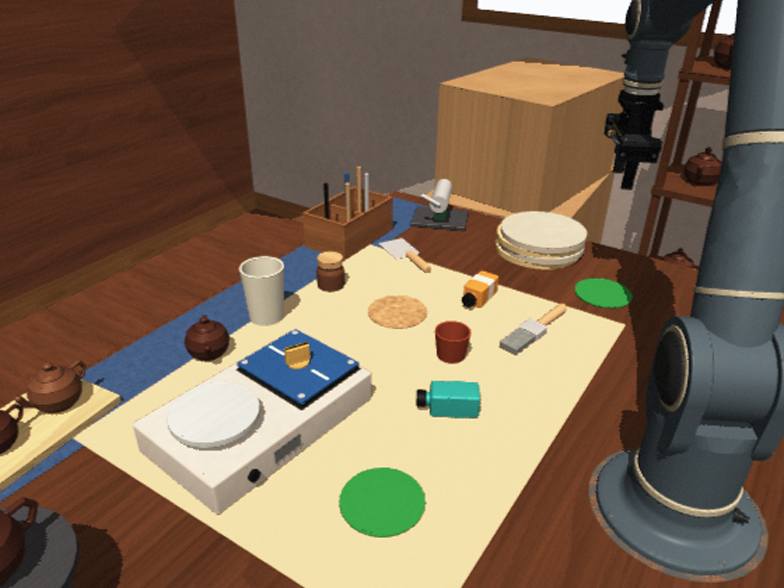

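The top view shows the amber bottle at about (472,317) with its cap to the left (+y), and the cork coaster at (411,270). The cover is at (275,271) with the brass wing turned slightly off the box's y axis, and the teacup is at (382,337). The side view agrees. Next I'll measure these.

```bash
cat > h.py <<'E'
from workcell import ctrl
import cv2,numpy as np
np.set_printoptions(precision=4,suppress=True)
def cam(n):
    p=ctrl.camera_params(n); f=210/np.tan(np.radians(p["fov_y"]/2)); return p,f,np.array(p["camera_from_world"])
def ray(n,u,v,z):
    p,f,T=cam(n); d=np.array([(u-p["cx"])/f,-(v-p["cy"])/f,-1.])
    R=T[:3,:3]; o=-R.T@T[:3,3]; d=R.T@d
    return o+d*(z-o[2])/d[2]
def proj(n,P):
    p,f,T=cam(n); c=T[:3,:3]@np.array(P)+T[:3,3]
    return np.array([p["cx"]+f*c[0]/-c[2],p["cy"]-f*c[1]/-c[2]])
def blob(img,lo,hi,box):
    h=cv2.cvtColor(img,cv2.COLOR_RGB2HSV); m=cv2.inRange(h,np.array(lo),np.array(hi))
    k=np.zeros_like(m); x0,y0,x1,y1=box; k[y0:y1,x0:x1]=255; m&=k
    cs,_=cv2.findContours(m,cv2.RETR_EXTERNAL,cv2.CHAIN_APPROX_NONE)
    return m,max(cs,key=cv2.contourArea)
E
python3 - <<'E'
from h import *
t=ctrl.get_image("top"); s=ctrl.get_image("side")
for n,im,bx in(("top",t,(260,165,325,220)),("side",s,(250,205,315,240))):
    m,c=blob(im,(5,60,90),(18,190,255),bx); e=cv2.fitEllipse(c)
    print("coaster",n,e,ray(n,*e[0],.005), [np.ptp(np.array([ray(n,*q[0],.005) for q in c])[:,i]) for i in (0,1)])
m,c=blob(t,(8,150,120),(30,255,255),(315,210,362,245)); 
h=cv2.convexHull(np.vstack([c]+[k for k in cv2.findContours(m,0,1)[0] if len(k)>4])); r=cv2.minAreaRect(h); print("bottle body",r)
for q in cv2.boxPoints(r): print(ray("top",*q,.044))
hsv=cv2.cvtColor(t,cv2.COLOR_RGB2HSV)
m=(hsv[:,:,2]<60).astype(np.uint8)*255; k=np.zeros_like(m);k[218:236,314:330]=255
c=max(cv2.findContours(m&k,0,1)[0],key=cv2.contourArea); r=cv2.minAreaRect(c); print("cap",r,ray("top",*r[0],.022))
m,c=blob(t,(100,120,50),(125,255,255),(165,160,225,225)); r=cv2.minAreaRect(c); print("cover",r,ray("top",*r[0],.074))
b=np.array([ray("top",*q,.074) for q in cv2.boxPoints(r)]);print(b)
m,c=blob(s,(100,120,50),(125,255,255),(165,230,260,292)); ap=cv2.approxPolyDP(cv2.convexHull(c),8,True)[:,0]; print("side cover",[ray("side",*map(float,q),.074) for q in ap])
m,c=blob(t,(15,80,60),(32,255,255),(180,178,206,205)); r=cv2.minAreaRect(c); print("wing",r,ray("top",*r[0],.1))
print("base proj",proj("top",[0,0,0]),proj("side",[0,0,0]))
a=cv2.resize(t[165:245,160:370][:,:,::-1],None,fx=3.8,fy=3.8,interpolation=cv2.INTER_CUBIC)
b=cv2.resize(s[200:300,160:370][:,:,::-1],None,fx=2.8,fy=2.8,interpolation=cv2.INTER_CUBIC)
b=cv2.copyMakeBorder(b,0,0,0,a.shape[1]-b.shape[1],0)
cv2.imwrite("pics/c1.png",np.vstack([a,b]))
E
```

```text
coaster top ((292.9667053222656, 192.4276123046875), (34.98992919921875, 35.483272552490234), 107.75953674316406) [ 0.59   -0.2034  0.005 ] [np.float64(0.11666411981834757), np.float64(0.11893376546661882)]
coaster side ((283.4737548828125, 222.58572387695312), (23.059833526611328, 41.786376953125), 91.26343536376953) [ 0.5861 -0.1962  0.005 ] [np.float64(0.12053397701819046), np.float64(0.12354790401378979)]
bottle body ((339.0, 225.5), (13.0, 26.0), 90.0)
[ 0.4978 -0.305   0.044 ]
[ 0.4972 -0.388   0.044 ]
[ 0.4558 -0.3867  0.044 ]
[ 0.4565 -0.3041  0.044 ]
cap ((322.0, 225.5), (7.0, 4.0), 90.0) [ 0.4789 -0.2946  0.022 ]
cover ((193.89634704589844, 193.4329376220703), (41.632686614990234, 47.48556137084961), 6.340191841125488) [0.5784 0.1098 0.074 ]
[[0.5122 0.181  0.074 ]
 [0.6609 0.1674 0.074 ]
 [0.6455 0.0378 0.074 ]
 [0.4969 0.053  0.074 ]]
side cover [array([0.6576, 0.1669, 0.074 ]), array([0.6466, 0.0535, 0.074 ]), array([0.4994, 0.0592, 0.074 ]), array([0.51  , 0.1863, 0.074 ])]
wing ((192.40000915527344, 192.8000030517578), (13.395750999450684, 10.418916702270508), 7.125016689300537) [0.5764 0.1099 0.1   ]
base proj [230.7132 379.2696] [481.3183 361.8619]
```

View pics/c1.png

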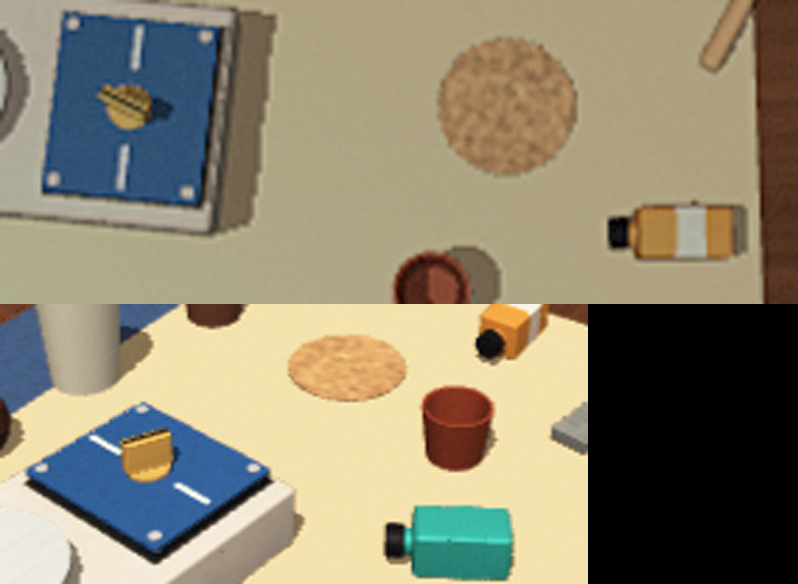

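The close-up shows the bottle lying along y with its cap toward +y, the coaster clear, and the wing about 0.3 rad from box y. I measure the bottle body centre at (0.477,-0.346) and the coaster at (0.588,-0.200). The cap sits 52 mm from the body centre against the expected 54 mm, so these hold up. I'll grasp the bottle with the tool leaning 45° toward the cap, then pitch it 90°.

Request:
servo_tool:
  increments:
    - {"wz":-0.16,"jaw":1}
    - {"wz":-0.16}
    - {"wz":-0.16}
    - {"wz":-0.16}
    - {"wz":-0.16}
    - {"wz":-0.16}
    - {"wz":-0.16}

```text
schema error: expected keys wx, wy, wz, tx, ty, tz, jaw
```

Request:
servo_tool:
  increments:
    - {"tx":0.032,"ty":0.023}
    - {"tx":0.032,"ty":0.023}
    - {"tx":0.032,"ty":0.023}
    - {"tx":0.032,"ty":0.023}
    - {"tx":0.032,"ty":0.023}
    - {"tx":0.032,"ty":0.023}
    - {"tx":0.032,"ty":0.023}
    - {"tx":0.032,"ty":0.02}

```text
schema error: expected keys wx, wy, wz, tx, ty, tz, jaw
```

Request:
servo_tool:
  increments:
    - {"wy":-0.13}
    - {"wy":-0.13}
    - {"wy":-0.13}
    - {"wy":-0.13}
    - {"wy":-0.13}
    - {"wy":-0.13}
    - {}
    - {}

```text
schema error: expected keys wx, wy, wz, tx, ty, tz, jaw
```

All keys are needed in every row.

Request:
servo_tool:
  increments:
    - {"wx":0,"wy":0,"wz":-0.16,"tx":0,"ty":0,"tz":0,"jaw":1}
    - {"wx":0,"wy":0,"wz":-0.16,"tx":0,"ty":0,"tz":0,"jaw":1}
    - {"wx":0,"wy":0,"wz":-0.16,"tx":0,"ty":0,"tz":0,"jaw":1}
    - {"wx":0,"wy":0,"wz":-0.16,"tx":0,"ty":0,"tz":0,"jaw":1}
    - {"wx":0,"wy":0,"wz":-0.16,"tx":0,"ty":0,"tz":0,"jaw":1}
    - {"wx":0,"wy":0,"wz":-0.16,"tx":0,"ty":0,"tz":0,"jaw":1}
    - {"wx":0,"wy":0,"wz":-0.16,"tx":0,"ty":0,"tz":0,"jaw":1}

```text
time: 1.08
ee_pos: [0.2958, -0.6065, 0.2222]
ee_rot: [0.704, 0.71, 0.0, -0.0]
contact_force: [-0.5, 0.5, -0.1]
opening: 0.0864
finger_force: 0.0
```

Request:
servo_tool:
  increments:
    - {"wx":0,"wy":0,"wz":0,"tx":0.032,"ty":0.023,"tz":0,"jaw":1}
    - {"wx":0,"wy":0,"wz":0,"tx":0.032,"ty":0.023,"tz":0,"jaw":1}
    - {"wx":0,"wy":0,"wz":0,"tx":0.032,"ty":0.023,"tz":0,"jaw":1}
    - {"wx":0,"wy":0,"wz":0,"tx":0.032,"ty":0.023,"tz":0,"jaw":1}
    - {"wx":0,"wy":0,"wz":0,"tx":0.032,"ty":0.023,"tz":0,"jaw":1}
    - {"wx":0,"wy":0,"wz":0,"tx":0.032,"ty":0.023,"tz":0,"jaw":1}
    - {"wx":0,"wy":0,"wz":0,"tx":0.032,"ty":0.023,"tz":0,"jaw":1}
    - {"wx":0,"wy":0,"wz":0,"tx":0.032,"ty":0.02,"tz":0,"jaw":1}

```text
time: 2.08
ee_pos: [0.4768, -0.3489, 0.2224]
ee_rot: [0.706, 0.708, 0.0, -0.0]
contact_force: [-0.3, 0.3, -0.7]
opening: 0.0869
finger_force: 0.0
```

Request:
servo_tool:
  increments:
    - {"wx":0,"wy":-0.13,"wz":0,"tx":0,"ty":0,"tz":0,"jaw":1}
    - {"wx":0,"wy":-0.13,"wz":0,"tx":0,"ty":0,"tz":0,"jaw":1}
    - {"wx":0,"wy":-0.13,"wz":0,"tx":0,"ty":0,"tz":0,"jaw":1}
    - {"wx":0,"wy":-0.13,"wz":0,"tx":0,"ty":0,"tz":0,"jaw":1}
    - {"wx":0,"wy":-0.13,"wz":0,"tx":0,"ty":0,"tz":0,"jaw":1}
    - {"wx":0,"wy":-0.13,"wz":0,"tx":0,"ty":0,"tz":0,"jaw":1}
    - {"wx":0,"wy":0,"wz":0,"tx":0,"ty":0,"tz":0,"jaw":1}
    - {"wx":0,"wy":0,"wz":0,"tx":0,"ty":0,"tz":0,"jaw":1}

```text
time: 3.08
ee_pos: [0.4763, -0.3508, 0.223]
ee_rot: [0.654, 0.655, -0.268, 0.269]
contact_force: [-0.6, -0.6, 1.6]
opening: 0.087
finger_force: 0.0
```

Request:
servo_tool:
  increments:
    - {"wx":0,"wy":0,"wz":0,"tx":0.018,"ty":0,"tz":0.019,"jaw":1}
    - {"wx":0,"wy":0,"wz":0,"tx":0.018,"ty":0,"tz":0.019,"jaw":1}
    - {"wx":0,"wy":0,"wz":0,"tx":0.018,"ty":0,"tz":0.019,"jaw":1}
    - {"wx":0,"wy":0,"wz":0,"tx":0.018,"ty":0,"tz":0.019,"jaw":1}
    - {"wx":0,"wy":0,"wz":0,"tx":0.018,"ty":0,"tz":0.019,"jaw":1}
    - {"wx":0,"wy":0,"wz":0,"tx":0.018,"ty":0,"tz":0.019,"jaw":1}
    - {"wx":0,"wy":0,"wz":0,"tx":0.018,"ty":0,"tz":0.019,"jaw":1}
    - {"wx":0,"wy":0,"wz":0,"tx":0.018,"ty":0,"tz":0.019,"jaw":1}

```text
time: 4.08
ee_pos: [0.4765, -0.3568, 0.0133]
ee_rot: [0.655, 0.653, -0.268, 0.269]
contact_force: [0.4, -1.0, 0.4]
opening: 0.0871
finger_force: 0.0
```

Run:
```python
from h import *
print(ctrl.read_state()["ee_pos"],ctrl.read_state()["joint_pos"])
s=ctrl.get_image("side");t=ctrl.get_image("top")
a=cv2.resize(s[150:270,250:450][:,:,::-1],None,fx=3,fy=3,interpolation=cv2.INTER_CUBIC)
b=cv2.resize(t[180:280,260:400][:,:,::-1],None,fx=2,fy=2,interpolation=cv2.INTER_CUBIC)
b=cv2.copyMakeBorder(b,0,0,0,600-b.shape[1],0)
cv2.imwrite("pics/c2.png",np.vstack([a,b]))
```

```text
[ 0.4765 -0.3568  0.0133] [ 0.3197  0.6609 -0.1603  2.1396  1.4522  0.8661 -1.094 ]
```

View pics/c2.png

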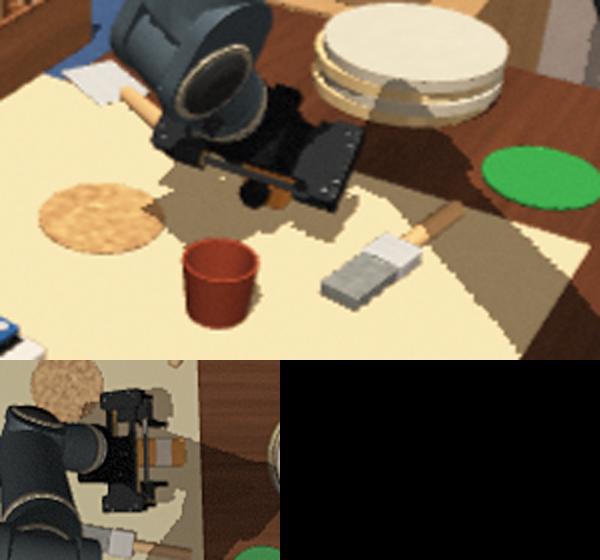

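The picture shows the fingers straddling the bottle, cap at (255,195), and no contact with the cup or brush. Now I'll close and lift.

Request:
servo_tool:
  increments:
    - {"wx":0,"wy":0,"wz":0,"tx":0,"ty":0,"tz":0,"jaw":-0.2}
    - {"wx":0,"wy":0,"wz":0,"tx":0,"ty":0,"tz":0,"jaw":-0.6}
    - {"wx":0,"wy":0,"wz":0,"tx":0,"ty":0,"tz":0,"jaw":-1}
    - {"wx":0,"wy":0,"wz":0,"tx":0,"ty":0,"tz":0,"jaw":-1}
    - {"wx":0,"wy":0,"wz":0,"tx":0,"ty":0,"tz":0,"jaw":-1}
    - {"wx":0,"wy":0,"wz":0,"tx":0,"ty":0,"tz":0,"jaw":-1}
  newtons: 25

```text
time: 4.92
ee_pos: [0.4764, -0.3546, 0.0135]
ee_rot: [0.653, 0.655, -0.268, 0.269]
contact_force: [-0.7, 1.5, 2.1]
opening: 0.0441
finger_force: 25.0
```

Request:
servo_tool:
  increments:
    - {"wx":0,"wy":0,"wz":0,"tx":-0.014,"ty":0,"tz":-0.014,"jaw":-1}
    - {"wx":0,"wy":0,"wz":0,"tx":-0.014,"ty":0,"tz":-0.014,"jaw":-1}
    - {"wx":0,"wy":0,"wz":0,"tx":-0.014,"ty":0,"tz":-0.014,"jaw":-1}
    - {"wx":0,"wy":0,"wz":0,"tx":-0.014,"ty":0,"tz":-0.014,"jaw":-1}
    - {"wx":0,"wy":0,"wz":0,"tx":-0.014,"ty":0,"tz":-0.014,"jaw":-1}
    - {"wx":0,"wy":0,"wz":0,"tx":-0.014,"ty":0,"tz":-0.014,"jaw":-1}
    - {"wx":0,"wy":0,"wz":0,"tx":-0.014,"ty":0,"tz":-0.014,"jaw":-1}
    - {"wx":0,"wy":0,"wz":0,"tx":-0.014,"ty":0,"tz":-0.014,"jaw":-1}

```text
time: 5.92
ee_pos: [0.4757, -0.3552, 0.1717]
ee_rot: [0.653, 0.655, -0.268, 0.269]
contact_force: [-0.3, 0.1, -1.0]
opening: 0.0442
finger_force: 25.0
```

Request:
servo_tool:
  increments:
    - {"wx":0,"wy":0.13,"wz":0,"tx":0,"ty":0,"tz":0,"jaw":-1}
    - {"wx":0,"wy":0.13,"wz":0,"tx":0,"ty":0,"tz":0,"jaw":-1}
    - {"wx":0,"wy":0.13,"wz":0,"tx":0,"ty":0,"tz":0,"jaw":-1}
    - {"wx":0,"wy":0.13,"wz":0,"tx":0,"ty":0,"tz":0,"jaw":-1}
    - {"wx":0,"wy":0.13,"wz":0,"tx":0,"ty":0,"tz":0,"jaw":-1}
    - {"wx":0,"wy":0.13,"wz":0,"tx":0,"ty":0,"tz":0,"jaw":-1}

```text
time: 6.68
ee_pos: [0.4758, -0.3553, 0.1717]
ee_rot: [0.706, 0.708, 0.002, -0.002]
contact_force: [0.5, 0.4, -1.7]
opening: 0.0441
finger_force: 25.0
```

Request:
servo_tool:
  increments:
    - {"wx":0,"wy":0.13,"wz":0,"tx":0,"ty":0,"tz":0,"jaw":-1}
    - {"wx":0,"wy":0.13,"wz":0,"tx":0,"ty":0,"tz":0,"jaw":-1}
    - {"wx":0,"wy":0.13,"wz":0,"tx":0,"ty":0,"tz":0,"jaw":-1}
    - {"wx":0,"wy":0.13,"wz":0,"tx":0,"ty":0,"tz":0,"jaw":-1}
    - {"wx":0,"wy":0.13,"wz":0,"tx":0,"ty":0,"tz":0,"jaw":-1}
    - {"wx":0,"wy":0.14,"wz":0,"tx":0,"ty":0,"tz":0,"jaw":-1}
    - {"wx":0,"wy":0,"wz":0,"tx":0,"ty":0,"tz":0,"jaw":-1}

```text
time: 7.55
ee_pos: [0.4742, -0.3576, 0.1678]
ee_rot: [0.653, 0.652, 0.271, -0.274]
contact_force: [-0.6, 2.0, -1.4]
opening: 0.044
finger_force: 25.0
```

Request:
servo_tool:
  increments:
    - {"wx":0,"wy":0,"wz":0,"tx":0.006,"ty":0.014,"tz":0.024,"jaw":-1}
    - {"wx":0,"wy":0,"wz":0,"tx":0.006,"ty":0.014,"tz":0.024,"jaw":-1}
    - {"wx":0,"wy":0,"wz":0,"tx":0.006,"ty":0.014,"tz":0.024,"jaw":-1}
    - {"wx":0,"wy":0,"wz":0,"tx":0.006,"ty":0.014,"tz":0.023,"jaw":-1}
    - {"wx":0,"wy":0,"wz":0,"tx":0.006,"ty":0.014,"tz":0.024,"jaw":-1}
    - {"wx":0,"wy":0,"wz":0,"tx":0.006,"ty":0.014,"tz":0.023,"jaw":-1}
    - {"wx":0,"wy":0,"wz":0,"tx":0.005,"ty":0.014,"tz":0.023,"jaw":-1}
    - {"wx":0,"wy":0,"wz":0,"tx":0.005,"ty":0.016,"tz":0.023,"jaw":-1}

```text
time: 8.55
ee_pos: [0.5904, -0.1877, 0.0725]
ee_rot: [0.651, 0.655, 0.271, -0.271]
contact_force: [0.1, -0.3, -0.4]
opening: 0.044
finger_force: 25.0
```

Run:
```python
from h import *
from scipy.spatial.transform import Rotation as R
s=ctrl.read_state(); M=R.from_quat(s["ee_rot"]).as_matrix(); print(s["ee_pos"]-.019*M[:,2],s["ee_pos"],M)
s=ctrl.get_image("side");t=ctrl.get_image("top")
a=cv2.resize(s[130:270,200:400][:,:,::-1],None,fx=3,fy=3,interpolation=cv2.INTER_CUBIC)
b=cv2.resize(t[160:240,250:400][:,:,::-1],None,fx=2,fy=2,interpolation=cv2.INTER_CUBIC)
b=cv2.copyMakeBorder(b,0,0,0,600-b.shape[1],0)
cv2.imwrite("pics/c3.png",np.vstack([a,b]))
```

```text
[ 0.5904 -0.2012  0.0859] [ 0.5904 -0.1877  0.0725] [[-0.0041  1.     -0.0023]
 [ 0.7058  0.0045  0.7084]
 [ 0.7084  0.0013 -0.7058]]
```

View pics/c3.png

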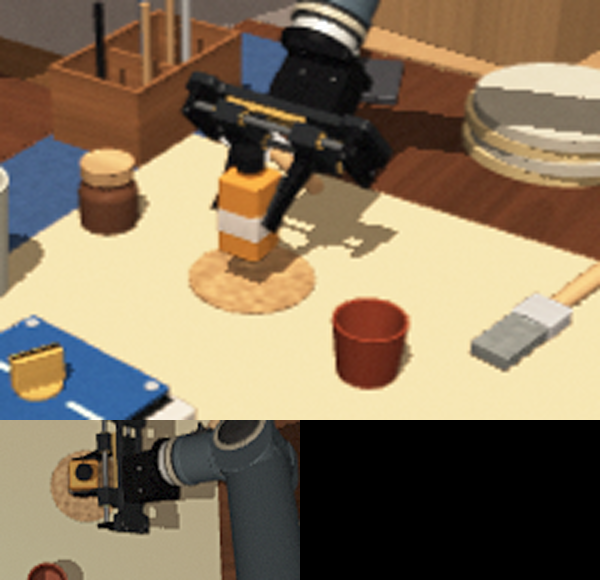

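The bottle is upright over the coaster, with its body at about (248,215) and the coaster at (252,278). I'll lower it now.

Request:
servo_tool:
  increments:
    - {"wx":0,"wy":0,"wz":0,"tx":-0.006,"ty":0,"tz":0.006,"jaw":-1}
    - {"wx":0,"wy":0,"wz":0,"tx":-0.006,"ty":0,"tz":0.006,"jaw":-1}
    - {"wx":0,"wy":0,"wz":0,"tx":-0.006,"ty":0,"tz":0.006,"jaw":-1}
    - {"wx":0,"wy":0,"wz":0,"tx":-0.004,"ty":0,"tz":0.004,"jaw":-1}
    - {"wx":0,"wy":0,"wz":0,"tx":-0.001,"ty":0,"tz":0.001,"jaw":-1}
    - {"wx":0,"wy":0,"wz":0,"tx":0,"ty":0,"tz":0,"jaw":-1}

```text
time: 9.4
ee_pos: [0.5897, -0.1894, 0.0399]
ee_rot: [0.652, 0.654, 0.272, -0.272]
contact_force: [-2.1, -1.0, 3.0]
opening: 0.0438
finger_force: 25.0
```

Request:
servo_tool:
  increments:
    - {"wx":0,"wy":0,"wz":0,"tx":-0.001,"ty":0,"tz":0.001,"jaw":-1}
    - {"wx":0,"wy":0,"wz":0,"tx":0,"ty":0,"tz":0,"jaw":-1}

```text
time: 9.65
ee_pos: [0.5898, -0.1893, 0.0399]
ee_rot: [0.651, 0.654, 0.272, -0.273]
contact_force: [-3.5, -3.0, 8.8]
opening: 0.044
finger_force: 25.0
```

The bottle is in firm contact, so I'll release and back out along the tool axis.

Request:
servo_tool:
  increments:
    - {"wx":0,"wy":0,"wz":0,"tx":0.001,"ty":0,"tz":-0.001,"jaw":-1}
    - {"wx":0,"wy":0,"wz":0,"tx":0,"ty":0,"tz":0,"jaw":0.2}
    - {"wx":0,"wy":0,"wz":0,"tx":0,"ty":0,"tz":0,"jaw":0.6}
    - {"wx":0,"wy":0,"wz":0,"tx":0,"ty":0,"tz":0,"jaw":1}
    - {"wx":0,"wy":0,"wz":0,"tx":0,"ty":0,"tz":0,"jaw":1}
    - {"wx":0,"wy":0,"wz":0,"tx":0,"ty":0,"tz":0,"jaw":1}

```text
time: 10.4
ee_pos: [0.5897, -0.1891, 0.0394]
ee_rot: [0.652, 0.654, 0.272, -0.272]
contact_force: [-0.0, -0.2, 0.6]
opening: 0.0827
finger_force: 0.0
```

Request:
servo_tool:
  increments:
    - {"wx":0,"wy":0,"wz":0,"tx":0,"ty":0,"tz":-0.01,"jaw":1}
    - {"wx":0,"wy":0,"wz":0,"tx":0,"ty":0,"tz":-0.02,"jaw":1}
    - {"wx":0,"wy":0,"wz":0,"tx":0,"ty":0,"tz":-0.03,"jaw":1}
    - {"wx":0,"wy":0,"wz":0,"tx":0,"ty":0,"tz":-0.03,"jaw":1}
    - {"wx":0,"wy":0,"wz":0,"tx":0,"ty":0,"tz":-0.03,"jaw":1}
    - {"wx":0,"wy":0,"wz":0,"tx":0.03,"ty":0,"tz":-0.03,"jaw":1}
    - {"wx":0,"wy":0,"wz":0,"tx":0.03,"ty":0,"tz":-0.03,"jaw":1}
    - {"wx":0,"wy":0,"wz":0,"tx":0,"ty":0,"tz":0,"jaw":1}

```text
time: 11.4
ee_pos: [0.5918, -0.2756, 0.2135]
ee_rot: [0.651, 0.655, 0.273, -0.269]
contact_force: [-0.8, 0.5, 0.2]
opening: 0.0871
finger_force: 0.0
```

Run:
```python
from h import *
s=ctrl.get_image("side");t=ctrl.get_image("top")
a=cv2.resize(s[150:290,160:360][:,:,::-1],None,fx=2.2,fy=2.2,interpolation=cv2.INTER_CUBIC)
b=cv2.resize(t[155:235,160:330][:,:,::-1],None,fx=3.4,fy=3.4,interpolation=cv2.INTER_CUBIC)
a=cv2.copyMakeBorder(a,0,0,0,b.shape[1]-a.shape[1],0)
cv2.imwrite("pics/c4.png",np.vstack([a,b]))
# white marks & slot
for n,im,bx in(("top",t,(180,168,210,220)),("side",s,(180,240,245,275))):
    hsv=cv2.cvtColor(im,cv2.COLOR_RGB2HSV); m=((hsv[:,:,1]<80)&(hsv[:,:,2]>120)).astype(np.uint8)*255
    k=np.zeros_like(m);k[bx[1]:bx[3],bx[0]:bx[2]]=255
    for c in cv2.findContours(m&k,0,cv2.CHAIN_APPROX_NONE)[0]:
        if len(c)>3: r=cv2.minAreaRect(c); print(n,r,ray(n,*c[:,0].mean(0),.074))
```

```text
top ((193.5, 218.0), (2.0, 27.0), 90.0) [0.4999 0.1115 0.074 ]
top ((208.0, 215.5), (3.0, 2.0), 90.0) [0.5098 0.065  0.074 ]
top ((191.69232177734375, 208.4615478515625), (2.4806947708129883, 11.163125038146973), 7.125016689300537) [0.5311 0.116  0.074 ]
top ((195.4399871826172, 177.4199981689453), (2.404163122177124, 11.172287940979004), 8.13010311126709) [0.6303 0.1055 0.074 ]
top ((180.0, 171.0), (2.0, 0.0), -90.0) [0.6498 0.1542 0.074 ]
top ((195.0, 169.0), (2.0, 28.0), 90.0) [0.6574 0.1059 0.074 ]
side ((243.0, 273.5), (1.0, 2.0), 90.0) [0.4896 0.1163 0.074 ]
side ((182.0, 273.0), (2.0, 4.0), 90.0) [0.6007 0.1897 0.074 ]
side ((227.96925354003906, 267.0538635253906), (13.395750045776367, 2.3566598892211914), 29.74488067626953) [0.5321 0.1166 0.074 ]
side ((232.5, 246.0), (12.0, 23.0), 90.0) [0.5743 0.037  0.074 ]
side ((191.5, 246.5), (13.0, 23.0), 90.0) [0.6536 0.1025 0.074 ]
```

View pics/c4.png

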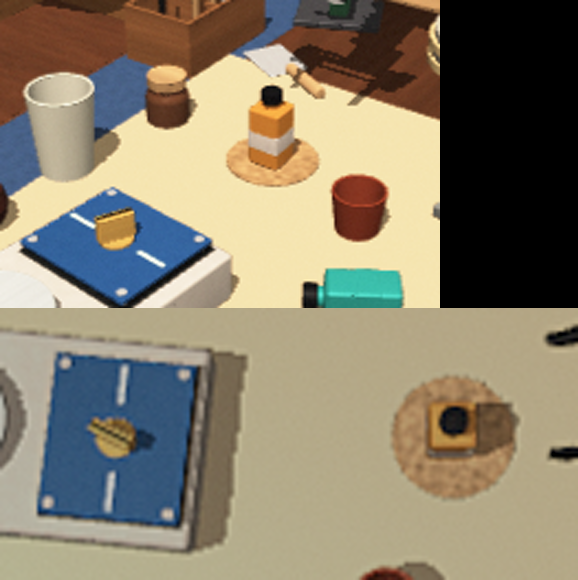

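The bottle stands centred on the coaster. The marks give the fastener axis at (0.581,0.111) and box yaw of -0.105, and both views agree on the near mark. Next I'll measure the slot direction.

Run:
```python
from h import *
t=ctrl.get_image("top");s=ctrl.get_image("side")
for n,im,bx in(("top",t,(184,183,205,203)),("side",s,(198,240,228,268))):
    h=cv2.cvtColor(im,cv2.COLOR_RGB2HSV); x0,y0,x1,y1=bx
    br=cv2.inRange(h,np.array((12,70,40)),np.array((35,255,255)))
    br[:y0]=0;br[y1:]=0;br[:,:x0]=0;br[:,x1:]=0
    c=max(cv2.findContours(br,0,1)[0],key=cv2.contourArea); hull=cv2.convexHull(c)
    # slot: dark pixels close to the brass
    near=cv2.dilate(br,np.ones((3,3),np.uint8)); dk=(h[:,:,2]<70)&(h[:,:,0]<60)|((h[:,:,2]<45))
    dk=dk&(near>0)
    p=np.argwhere(dk)[:,::-1].astype(float); P=np.array([ray(n,*q,.106)[:2] for q in p]); print(n,len(p),p.min(0),p.max(0),"centre",P.mean(0))
    w,V=np.linalg.eigh(np.cov(P.T)); v=V[:,1]*np.sign(V[1,1]); print("dir",v,"len",np.ptp(P@v),np.ptp(P@V[:,0]))
    print("value", -0.1055+np.pi/2-np.arctan2(v[1],v[0]))
    print("\n".join("".join("#" if dk[y,x] else "o" if br[y,x] else "." for x in range(x0,x1)) for y in range(y0,y1)))
```

```text
top 1 [199. 196.] [199. 196.] centre [0.5655 0.0887]
dir [nan nan] len nan nan
value nan
.....................
.....................
.....................
.....................
....o................
...oooooooooo........
...oooooooooooo......
..ooooooooooooo......
...ooooooooooooo.....
....oooooooooooo.....
....oooooooooooo.....
.....ooooooooooo.....
.....ooooooooooo.....
......ooooooooo#.....
......oooooooo.......
........oooo.........
.....................
.....................
.....................
.....................
side 6 [207. 245.] [218. 248.] centre [0.5793 0.1082]
dir [0.4783 0.8782] len 0.025913723738111183 0.0010799247846787208
value 0.3932093414879241
oo......................oooooo
o.........................oooo
............................oo
..............................
..............................
.................oo##o........
.............ooo#oooooo.......
..........oo##ooooooooo.......
......ooo#ooooooooooooo.......
.....oooooooooooooooooo.......
.....oooooooooooooooooo.......
.....ooooooooooooooooooo......
.....ooooooooooooooooooo......
.....ooooooooooooooooooo......
......oooooooooooooooooo......
......oooooooooooooooooo......
......ooooooooooooooooo.......
......ooooooooooooooooo.......
......ooooooooooooooooo.......
.......oooooooooooooooo.......
.......ooooooooooooooo........
........ooooooooooooo.........
.........oooooooooo...........
............oooo..............
..............................
..............................
..............................
..............................<stdin>:12: RuntimeWarning: Degrees of freedom <= 0 for slice
  c *= np.true_divide(1, fact)
  c *= np.true_divide(1, fact)
```

The side view gives the slot at about 0.39 rad, with a wing heading of 1.07 rad in the world. I'll level the tool, move over the fastener and yaw across the wing.

Request:
servo_tool:
  increments:
    - {"wx":0,"wy":-0.13,"wz":0,"tx":0,"ty":0,"tz":0,"jaw":1}
    - {"wx":0,"wy":-0.13,"wz":0,"tx":0,"ty":0,"tz":0,"jaw":1}
    - {"wx":0,"wy":-0.13,"wz":0,"tx":0,"ty":0,"tz":0,"jaw":1}
    - {"wx":0,"wy":-0.13,"wz":0,"tx":0,"ty":0,"tz":0,"jaw":1}
    - {"wx":0,"wy":-0.13,"wz":0,"tx":0,"ty":0,"tz":0,"jaw":1}
    - {"wx":0,"wy":-0.14,"wz":0,"tx":0,"ty":0,"tz":0,"jaw":1}
    - {"wx":0,"wy":0,"wz":0,"tx":0,"ty":0,"tz":0,"jaw":1}

```text
time: 12.48
ee_pos: [0.5903, -0.2705, 0.2084]
ee_rot: [0.704, 0.71, 0.001, -0.001]
contact_force: [-0.3, -0.1, 0.9]
opening: 0.0873
finger_force: 0.0
```

Request:
servo_tool:
  increments:
    - {"wx":0,"wy":0,"wz":0,"tx":0.048,"ty":-0.001,"tz":0,"jaw":1}
    - {"wx":0,"wy":0,"wz":0,"tx":0.048,"ty":-0.001,"tz":0,"jaw":1}
    - {"wx":0,"wy":0,"wz":0,"tx":0.048,"ty":-0.001,"tz":0,"jaw":1}
    - {"wx":0,"wy":0,"wz":0,"tx":0.048,"ty":-0.002,"tz":0,"jaw":1}
    - {"wx":0,"wy":0,"wz":0,"tx":0.048,"ty":-0.002,"tz":0,"jaw":1}
    - {"wx":0,"wy":0,"wz":0,"tx":0.048,"ty":-0.002,"tz":0,"jaw":1}
    - {"wx":0,"wy":0,"wz":0,"tx":0.048,"ty":-0.001,"tz":0,"jaw":1}
    - {"wx":0,"wy":0,"wz":0,"tx":0.048,"ty":-0.001,"tz":0,"jaw":1}

```text
time: 13.48
ee_pos: [0.5781, 0.1086, 0.2076]
ee_rot: [0.707, 0.707, -0.001, -0.001]
contact_force: [0.6, -0.6, -0.1]
opening: 0.087
finger_force: 0.0
```

Request:
servo_tool:
  increments:
    - {"wx":0,"wy":0,"wz":0.125,"tx":0,"ty":0,"tz":0,"jaw":1}
    - {"wx":0,"wy":0,"wz":0.125,"tx":0,"ty":0,"tz":0,"jaw":1}
    - {"wx":0,"wy":0,"wz":0.125,"tx":0,"ty":0,"tz":0,"jaw":1}
    - {"wx":0,"wy":0,"wz":0.125,"tx":0,"ty":0,"tz":0,"jaw":1}
    - {"wx":0,"wy":0,"wz":0,"tx":0,"ty":0,"tz":0,"jaw":1}
    - {"wx":0,"wy":0,"wz":0,"tx":0,"ty":0,"tz":0,"jaw":1}

```text
time: 14.22
ee_pos: [0.578, 0.1083, 0.2081]
ee_rot: [0.859, 0.512, -0.001, -0.001]
contact_force: [-0.1, 0.6, 0.8]
opening: 0.0872
finger_force: 0.0
```

Run:
```python
from h import *
from scipy.spatial.transform import Rotation as R
s=ctrl.read_state(); M=R.from_quat(s["ee_rot"]).as_matrix()
print(s["ee_pos"],s["joint_pos"]);print(M, "closing angle",np.arctan2(M[1,1],M[0,1]))
print("tool shift to target",M.T@(np.array([.5805,.111,.081])-s["ee_pos"]))
```

```text
[0.578  0.1083 0.2081] [ 0.0606  0.373  -0.4114  1.7444  0.1669  1.0602 -0.9044]
[[ 0.4766  0.8791 -0.0015]
 [ 0.8791 -0.4766  0.0003]
 [-0.0004 -0.0015 -1.    ]] closing angle -0.4967582087809471
tool shift to target [0.0036 0.0011 0.1271]
```

Request:
servo_tool:
  increments:
    - {"wx":0,"wy":0,"wz":0,"tx":0.004,"ty":0.001,"tz":0.025,"jaw":1}
    - {"wx":0,"wy":0,"wz":0,"tx":0,"ty":0,"tz":0.025,"jaw":1}
    - {"wx":0,"wy":0,"wz":0,"tx":0,"ty":0,"tz":0.025,"jaw":1}
    - {"wx":0,"wy":0,"wz":0,"tx":0,"ty":0,"tz":0.025,"jaw":1}
    - {"wx":0,"wy":0,"wz":0,"tx":0,"ty":0,"tz":0.015,"jaw":1}
    - {"wx":0,"wy":0,"wz":0,"tx":0,"ty":0,"tz":0.011,"jaw":1}
    - {"wx":0,"wy":0,"wz":0,"tx":0,"ty":0,"tz":0,"jaw":1}

```text
time: 15.1
ee_pos: [0.5804, 0.1121, 0.0823]
ee_rot: [0.859, 0.512, -0.0, -0.0]
contact_force: [0.2, 0.9, 0.2]
opening: 0.087
finger_force: 0.0
```

Request:
servo_tool:
  increments:
    - {"wx":0,"wy":0,"wz":0,"tx":0,"ty":0,"tz":0,"jaw":0}
    - {"wx":0,"wy":0,"wz":0,"tx":0,"ty":0,"tz":0,"jaw":-0.5}
    - {"wx":0,"wy":0,"wz":0,"tx":0,"ty":0,"tz":0,"jaw":-0.8}
    - {"wx":0,"wy":0,"wz":0,"tx":0,"ty":0,"tz":0,"jaw":-1}
    - {"wx":0,"wy":0,"wz":0,"tx":0,"ty":0,"tz":0,"jaw":-1}
    - {"wx":0,"wy":0,"wz":0,"tx":0,"ty":0,"tz":0,"jaw":-1}
    - {"wx":0,"wy":0,"wz":0,"tx":0,"ty":0,"tz":0,"jaw":-1}
    - {"wx":0,"wy":0,"wz":0,"tx":0,"ty":0,"tz":0,"jaw":-1}
  newtons: 20

```text
time: 16.1
ee_pos: [0.5806, 0.1122, 0.0827]
ee_rot: [0.859, 0.511, -0.0, 0.0]
contact_force: [0.7, -0.3, 0.8]
opening: 0.0146
finger_force: 0.0
```

Run:
```python
from h import *
from scipy.spatial.transform import Rotation as R
s=ctrl.read_state(); M=R.from_quat(s["ee_rot"]).as_matrix()
print({k:s[k] for k in("ee_pos","joint_pos","contact_force","moment","opening","finger_force")}, "closing angle",np.arctan2(M[1,1],M[0,1]))
```

```text
{'ee_pos': array([0.5806, 0.1122, 0.0827]), 'joint_pos': array([ 0.0176,  0.518 , -0.373 ,  1.8508,  0.2498,  0.8186, -0.9797]), 'contact_force': array([ 0.6939, -0.29  ,  0.8415]), 'moment': array([-0.0458, -0.0704,  0.0392]), 'opening': 0.014648312567663833, 'finger_force': 0.0} closing angle -0.49698747511710056
```

Request:
servo_tool:
  increments:
    - {"wx":0,"wy":0,"wz":0,"tx":0,"ty":0,"tz":0,"jaw":-1}
    - {"wx":0,"wy":0,"wz":0,"tx":0,"ty":0,"tz":0,"jaw":-1}
    - {"wx":0,"wy":0,"wz":0,"tx":0,"ty":0,"tz":0,"jaw":-1}
  newtons: 20

```text
time: 16.48
ee_pos: [0.5813, 0.1118, 0.0828]
ee_rot: [0.859, 0.511, 0.001, 0.0]
contact_force: [4.2, -1.4, -2.5]
opening: 0.0117
finger_force: 20.0
```

It's gripped, with an opening of 11.7 mm on the 12 mm wing. I'll turn it clockwise 1.18 rad.

Request:
servo_tool:
  increments:
    - {"wx":0,"wy":0,"wz":0.147,"tx":0,"ty":0,"tz":0,"jaw":-1}
    - {"wx":0,"wy":0,"wz":0.147,"tx":0,"ty":0,"tz":0,"jaw":-1}
    - {"wx":0,"wy":0,"wz":0.147,"tx":0,"ty":0,"tz":0,"jaw":-1}
    - {"wx":0,"wy":0,"wz":0.147,"tx":0,"ty":0,"tz":0,"jaw":-1}
    - {"wx":0,"wy":0,"wz":0.147,"tx":0,"ty":0,"tz":0,"jaw":-1}
    - {"wx":0,"wy":0,"wz":0.147,"tx":0,"ty":0,"tz":0,"jaw":-1}
    - {"wx":0,"wy":0,"wz":0.147,"tx":0,"ty":0,"tz":0,"jaw":-1}
    - {"wx":0,"wy":0,"wz":0.147,"tx":0,"ty":0,"tz":0,"jaw":-1}

```text
time: 17.48
ee_pos: [0.5819, 0.1108, 0.0828]
ee_rot: [0.999, -0.054, 0.001, 0.001]
contact_force: [4.3, -3.5, -3.8]
opening: 0.012
finger_force: 20.0
```

Request:
servo_tool:
  increments:
    - {"wx":0,"wy":0,"wz":0,"tx":0,"ty":0,"tz":0,"jaw":-1}
    - {"wx":0,"wy":0,"wz":0,"tx":0,"ty":0,"tz":0,"jaw":-1}
    - {"wx":0,"wy":0,"wz":0,"tx":0,"ty":0,"tz":0,"jaw":-1}

```text
time: 17.85
ee_pos: [0.5819, 0.1107, 0.0828]
ee_rot: [0.999, -0.052, 0.001, 0.001]
contact_force: [5.1, -3.1, -3.9]
opening: 0.0119
finger_force: 20.0
```

Run:
```python
from h import *
from scipy.spatial.transform import Rotation as R
s=ctrl.read_state(); M=R.from_quat(s["ee_rot"]).as_matrix()
print({k:s[k] for k in("ee_pos","joint_pos","contact_force","moment","opening","finger_force")}, "closing angle",np.arctan2(M[1,1],M[0,1]))
s=ctrl.get_image("side")
cv2.imwrite("pics/c5.png",cv2.resize(s[180:310,130:310][:,:,::-1],None,fx=4,fy=4,interpolation=cv2.INTER_CUBIC))
```

```text
{'ee_pos': array([0.5819, 0.1107, 0.0828]), 'joint_pos': array([-0.1998,  0.4901, -0.08  ,  1.8635,  0.0558,  0.788 , -1.9841]), 'contact_force': array([ 5.1421, -3.0852, -3.919 ]), 'moment': array([-0.6477, -1.0817,  0.0073]), 'opening': 0.01194754319579222, 'finger_force': 19.99932542676106} closing angle -1.6743988543905566
```

View pics/c5.png

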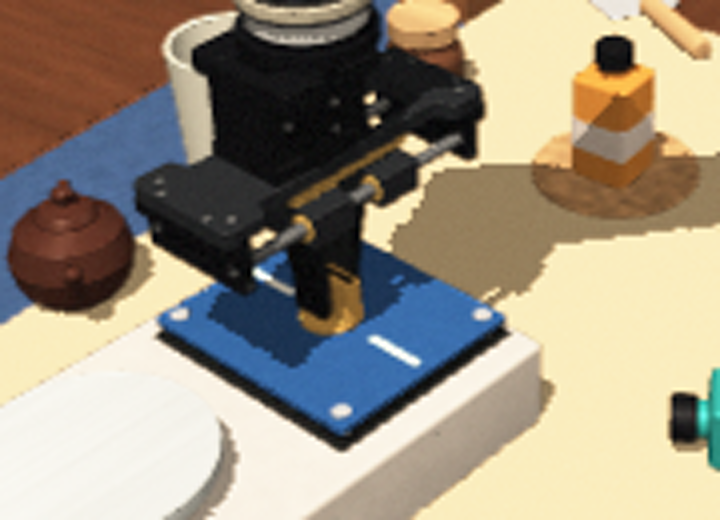

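The wing is in line with the marks: the near mark is at (395,350) and the closing angle is -1.674 against a target of -1.676. I'll press down next.

Request:
servo_tool:
  increments:
    - {"wx":0,"wy":0,"wz":0,"tx":0,"ty":0,"tz":0,"jaw":-1}
    - {"wx":0,"wy":0,"wz":0,"tx":0,"ty":0,"tz":0,"jaw":-1}
    - {"wx":0,"wy":0,"wz":0,"tx":0,"ty":0,"tz":0.002,"jaw":-1}
    - {"wx":0,"wy":0,"wz":0,"tx":0,"ty":0,"tz":0.002,"jaw":-1}
    - {"wx":0,"wy":0,"wz":0,"tx":0,"ty":0,"tz":0.002,"jaw":-1}
    - {"wx":0,"wy":0,"wz":0,"tx":0,"ty":0,"tz":0.002,"jaw":-1}
    - {"wx":0,"wy":0,"wz":0,"tx":0,"ty":0,"tz":0,"jaw":-1}
    - {"wx":0,"wy":0,"wz":0,"tx":0,"ty":0,"tz":0,"jaw":-1}
  newtons: 45

```text
time: 18.9
ee_pos: [0.582, 0.1108, 0.0766]
ee_rot: [0.999, -0.052, 0.001, 0.001]
contact_force: [1.3, -4.8, 8.4]
opening: 0.0115
finger_force: 45.0
```

Request:
servo_tool:
  increments:
    - {"wx":0,"wy":0,"wz":0,"tx":0,"ty":0,"tz":0.001,"jaw":-1}
    - {"wx":0,"wy":0,"wz":0,"tx":0,"ty":0,"tz":0.001,"jaw":-1}
    - {"wx":0,"wy":0,"wz":0,"tx":0,"ty":0,"tz":0.001,"jaw":-1}
    - {"wx":0,"wy":0,"wz":0,"tx":0,"ty":0,"tz":0.001,"jaw":-1}
    - {"wx":0,"wy":0,"wz":0,"tx":0,"ty":0,"tz":0,"jaw":-1}
    - {"wx":0,"wy":0,"wz":0,"tx":0,"ty":0,"tz":0,"jaw":-1}

```text
time: 19.65
ee_pos: [0.5821, 0.1108, 0.0746]
ee_rot: [0.999, -0.052, 0.002, 0.001]
contact_force: [-3.3, -5.5, 20.4]
opening: 0.0117
finger_force: 45.0
```

The TCP has gone down 8.2 mm and the force has risen to 20 N, which fits the cover being flush. I'll check by picture.

Run:
```python
from h import *
from scipy.spatial.transform import Rotation as R
s=ctrl.read_state(); M=R.from_quat(s["ee_rot"]).as_matrix()
print({k:s[k] for k in("time","ee_pos","contact_force","opening")}, "closing angle",np.arctan2(M[1,1],M[0,1]))
s=ctrl.get_image("side")
cv2.imwrite("pics/c6.png",cv2.resize(s[180:310,130:310][:,:,::-1],None,fx=4,fy=4,interpolation=cv2.INTER_CUBIC))
```

```text
{'time': 19.65, 'ee_pos': array([0.5821, 0.1108, 0.0746]), 'contact_force': array([-3.3346, -5.4919, 20.3954]), 'opening': 0.011740856688283135} closing angle -1.6745732947543854
```

View pics/c6.png

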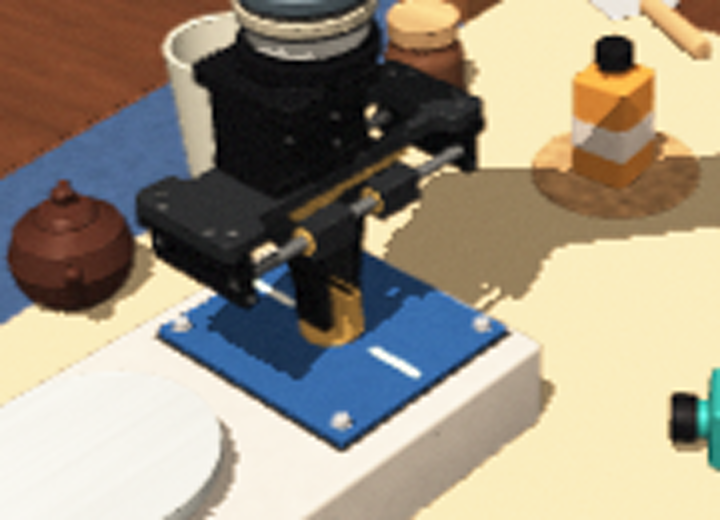

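The black gap under the cover is gone (edge at about (345,445)), so it is flush. The slot is in line with the marks and the bottle is still standing.

```bash
python3 -c "
from workcell import ctrl
print(ctrl.sign_off())"
```

```text
the job is handed in; nothing more can be done
None
```

The job is handed in at about 20 s: the bottle stands upright on the cork coaster, the fastener is lined up with the white marks, and the cover is held flush with about 20 N; the sign-off returned no verdict.

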